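# Level the fume extractor's head and snap its grille on

### The job

On the soldering bench, first set the fume extractor's head with its handle: turn it square with its base, handle over the base's control end, and tilt it until its open mouth faces straight up. Then lay the loose square grille in the mouth and press it straight down until both side clips snap over it and it sits fully home, and finish while still holding it there with a firm downward push (about 10 N) so that its seal takes: do not let go. Leave the tape roll, the pipe offcut and the jar where they are.

Things in the scene. Friction and masses are not known exactly. Their poses are not given: they have to be found in the camera images.
- extractor: The extractor's fixed base: white slab 190 (x) x 130 (y) x 20 mm high, fixed to the bench, origin under its centre; position and yaw vary. Its -x end is the control end (black dial and rocker switch on top). A yoke swivels on it and carries the tilting head, a white open square box 112 x 112 x 60 mm.
- pivot (a point): Point where the vertical swivel axis and the level tilt axis cross, 125 mm above the bench over the base's centre; axes of the base.
- swivel (a joint): Turn of yoke and head about the vertical axis (rad, positive counter-clockwise from above). 0 = square with the base, handle over the control end. Stiff: stays where left; about 0.45 N m (4 N at the handle) turns it.
- tilt (a joint): Tilt of the head in the yoke (rad) about the head's y axis through the pivot. 0 = mouth straight up, handle arms level; positive = handle end raised, mouth leaning away from the handle. Range -0.35 to 0.95, no stop at 0. Stiff: stays where left; about 0.55 N m (5 N at the handle) moves it.
- handle (a point): Middle of the round steel handle bar, 12 mm thick, 90 mm long along the head's y axis, on two arms 45 mm either side that join it to the head; axes of the head. In the head's frame it lies at x = -120, z = +15 mm from the pivot. Clear gap of 50 mm between bar and head; nothing under it but the base.
- seat (a point): Centre of the head's mouth, level with the 12 mm wide wall tops the grille rests on; axes of the head (z out of the mouth). 25 mm above the pivot when level: 150 mm above the bench. Eight flared guide tabs round the mouth, 16 mm high, centre the grille (1.5 mm play each side at the bottom, 7 mm at the top).
- grille_grip (a point): The loose square grille, black plastic, about 0.12 kg, flat on the bench left or right of the extractor: slotted plate 100 x 100 x 8 mm with an upright pull on its middle, 14 (x) x 60 (y) x 40 mm tall, 48 mm high in all. Point: in the pull, 32 mm above the underside; axes of the grille, z up. It fits the mouth in any of its four square turns.
- tape: Bystander: roll of pale tape lying flat, 96 mm across, 25 mm high; origin under its centre.
- pipe: Bystander: upright metal pipe offcut, 70 mm across, 110 mm high; origin under its centre.
- flux: Bystander: small closed jar, 52 mm across, 65 mm high; origin under its centre.
- clip (a point): Nose tip of the sprung black clip midway along the mouth's +y edge; another at -y. The 30 mm long wedge noses reach 4 mm over the grille's edges. Height of the grille's underside above the seat: 16 mm, meets the noses; to 12 mm, push rises to some 8-10 N, then drops; at 4 mm the noses spring back over its top; 0, home.
Not all that is in view belongs to the job. Leave any brown or turquoise look-alike of the part that bears grille_grip alone.

How it is judged (in metres and radians):
On the way, in this order (a step that is already met when the one before it is completed fails the run):
1. the head is set square with its base and level, and the grille is still off it (value of joint swivel between -0.1 and 0.1 rad and value of joint tilt between -0.08 and 0.08 rad and distance between grille_grip and seat above 0.1 m), for 0.3 s.
2. the grille is snapped home in the mouth (z of grille_grip in the frame of seat below 0.0345 m and horizontal distance between grille_grip and seat below 0.006 m), for 0.2 s.
At the end, for the whole second after the job is handed in: Head within 0.12 rad of square and 0.1 rad of level; grille under both clips, within 2.5 mm of its full depth, 6 mm of centre and 0.05 rad of flat on the seat; the fingers still on it, pressing it so that it bears on the rim of the mouth with more than 5 N all through the last second (all of step 2 and value of joint swivel between -0.12 and 0.12 rad and value of joint tilt between -0.1 and 0.1 rad and z of grille_grip in the frame of seat above 0.029 m and angle between the z axis of grille_grip and the z axis of seat, either way round below 0.05 rad and contact force between grille and rim above 5 N and contact force between grille and the fingers above 3 N); the arm keeps its last pose, push and grip.
It fails at once if the tape roll, pipe offcut or jar is moved more than 30 mm (distance of any of tape, pipe, flux from where it was at the start of the episode above 0.03 m).
It also fails if it takes over 67 s, if anything falls off the work surface, if the arm or the gripper's body presses on something with over 40 N, if the wrist force passes 120 N, or if a joint passes its speed limit or range.

### The arm

A 6-joint arm with a two-finger parallel gripper is mounted at the origin on the work surface. World frame = base frame: x ahead of the robot, y to its left, z up, the work surface at z = 0. Lengths are in mm, angles in rad, forces in N, time in s.
With the tool pointing down it reaches from about 275 to 1000 mm from the base axis. Payload 8.4 kg.
Tool frame: the origin (TCP) lies at the very end of the fingers, on their centre line; the grasp point (between the pads) lies 19 mm behind it; z points along the fingers, x is the direction in which the jaws open and shut, and the axes are right-handed (so a half turn about z gives the same grasp; the last joint's range is limited). The gripper opens to 85 mm and grips with 20 to 120 N. Pads are 22 mm wide; open, the fingers measure 114 mm over their backs; the gripper's body (76 mm by 85 mm) begins 54 mm behind the grasp point. The pads swing forward as they close: fully open they stand 13 mm farther back than shut.
Start: joints at [-1.134, 0.353, 1.633, -0, 1.155, -0.002], TCP at [265.532, -565.792, 231.281] pointing down, gripper open.
Joint ranges: [-2.63, 2.63], [-0.92, 2.1], [0.06, 2.66], [-1.3, 4.44], [0, 2.69], [-3.02, 3.02]. Speed limits (rad/s): [2.22, 2.22, 2.79, 3.14, 3.14, 3.14].

### API

Orientations are given as [roll, pitch, yaw] about the fixed x, y, z axes, in that order (R = Rz(yaw) Ry(pitch) Rx(roll)).
In Python, from rig import r gives the robot as it stands. The module is installed in compiled form; this text tells all that it offers.
- The arm moves only by the tool apply_moves, never from a script. Its argument "targets" is a list that holds one entry, the list of rows, each a list of 7 numbers: the gripper's target within -1 to 1 (fully open at 1, half-way at 0, shut at -1), then the shift along the tool's x, y, z in cm, then the turn, a rotation vector about the tool's x, y, z in degrees. A call has 1 to 8 rows; each row is the pose to reach, as a shift and turn from the pose measured when the call began, along the tool's axes at that moment; what a row does not reach only later rows make up. A row lasts 1/10 s, in which the tool goes at most 50 mm and 8.59 degrees, less where a joint would pass 70% of its speed; a pose out of reach is approached as far as the arm can. A call with a gripper value outside its range is refused whole. The fingers move at their own pace and stop on an object; "newtons" is the grip in N (left out, the last holds). Time passes only in rows, so rows that repeat a pose let the fingers close. It gives the time, the measured TCP pose, the force and the opening at its end, in the units of the state.
- r.sense(): the state, without advancing time (a new reading comes with each control period).
- r.grab_frame(name): name is "side" or "top" or "wrist"; returns a dict with "pixels" (480x640x3 uint8, red, green, blue), "fov_y" (degrees; the focal length in pixels is half the picture's height over the tangent of half this angle, whatever the lens; pixels are square), "cx", "cy" (the principal point, pixels), "R" (3x3) and "t" (3): a world point X has camera coordinates R X + t; the wrist camera has in their place "mount" (4x4, takes a point from camera to tool coordinates, whose origin is the TCP and whose axes are the tool frame's). Camera axes: x right, y down, z forward; pixel columns grow to the right and rows downward; lengths in mm; the calibration is good to about 2 mm. A picture is of the moment at which its call begins: read the wrist's pose just before it. There is no depth.
- r.sign_off(): hands the job in, once; it reports no verdict.
The state is a dict: "clock": time; "qpos": joint angles; "qvel": joint speeds; "joint_efforts": joint torques, N m; "eef_pos": TCP position; "tcp_rot": TCP orientation; "contact_force": force on the tool from outside, world axes, zero at the start; "wrist_torque": the same for the moment, N m; "opening": opening from 0.0 (shut) to 1.0 (fully open).
Only numpy, scipy, OpenCV 4.12 (cv2) and the standard library are available. Lean on these libraries where they do the work, as an engineer would, in place of code of your own. Each camera call takes 0.05 s, during which the arm holds its last target. There are 200 camera calls.

## Working session

There is one attempt and no reset: what is moved stays moved. The work goes in short steps, Python scripts to look and compute and a tool call to move; the robot and the scene stay as the last step left them, time stands still between calls to the robot, and variables do not carry over. Pictures are saved under pics/ and viewed, about 8 in all and at most 12, crops included, and the job is handed in when it is done.

Besides the shell and the picture viewer there is one more tool, called after "Emit:" by a JSON object that holds its "op" and its "data". apply_moves: Moves the arm, as the interface text tells. Its arguments: {"type":"object","properties":{"targets":{"type":"array"},"newtons":{"type":"number"}},"required":["targets"]}

```bash
mkdir -p pics
cat > h.py <<'E'
import numpy as np, cv2
from scipy.spatial.transform import Rotation as Ro
from rig import r
def grab(n,f):
    s=r.sense(); d=r.grab_frame(n); cv2.imwrite('pics/'+f+'.png',d['pixels'][:,:,::-1])
    F=240/np.tan(np.radians(d['fov_y'])/2)
    if n=='wrist':
        M=np.array(d['mount']);T=np.eye(4);T[:3,:3]=rot(s);T[:3,3]=s['eef_pos'];W=np.linalg.inv(T@M);R,t=W[:3,:3],W[:3,3]
    else: R,t=np.array(d['R']),np.array(d['t'])
    np.savez('pics/'+f+'.npz',R=R,t=t,F=F,c=[d['cx'],d['cy']])
def rot(s):
    a=np.array(s['tcp_rot']); return a if a.shape==(3,3) else Ro.from_euler('xyz',a).as_matrix()
def load(f): return np.load('pics/'+f+'.npz')
def ray(f,px):
    d=load(f); v=np.r_[(np.array(px)-d['c'])/d['F'],1]; return -d['R'].T@d['t'], d['R'].T@v
def atz(f,px,z):
    o,v=ray(f,px); return o+v*(z-o[2])/v[2]
def proj(f,X):
    d=load(f); c=d['R']@np.array(X,float)+d['t']; return c[:2]/c[2]*d['F']+d['c']
def tri(obs):
    A=np.zeros((3,3));b=np.zeros(3)
    for f,px in obs:
        o,v=ray(f,px);v=v/np.linalg.norm(v);P=np.eye(3)-np.outer(v,v);A+=P;b+=P@o
    return np.linalg.solve(A,b)
def totool(X,yaw=None):
    s=r.sense(); return rot(s).T@(np.array(X,float)-s['eef_pos'])/10
E
python3 - <<'E'
from h import *
np.set_printoptions(precision=3,suppress=True)
s=r.sense();print(s)
grab('top','top1');grab('side','side1')
for n in('top1','side1'):
    d=load(n);print(n,d['R'],-d['R'].T@d['t'],d['F'],d['c'])
E
```

```text
{'clock': 0.0, 'qpos': array([-1.134,  0.354,  1.634, -0.   ,  1.155, -0.002]), 'qvel': array([ 0.001, -0.001,  0.001, -0.001,  0.001, -0.   ]), 'joint_efforts': array([ -0.   , -60.524, -34.206,   0.   ,   0.009,   0.   ]), 'eef_pos': array([ 265.319, -565.344,  230.544]), 'tcp_rot': array([ 3.142,  0.001, -1.132]), 'contact_force': array([-0.77 ,  0.014,  0.581]), 'wrist_torque': array([0.002, 0.035, 0.011]), 'opening': 1.0016789665689343}
top1 [[ 0.003 -0.999 -0.034]
 [-0.992  0.001 -0.124]
 [ 0.124  0.034 -0.992]] [ 360.11    57.726 1134.712] 542.5236129049014 [322.014 243.391]
side1 [[-0.924 -0.381  0.012]
 [-0.266  0.62  -0.738]
 [ 0.274 -0.685 -0.675]] [132.314 965.927 995.407] 547.538556018355 [318.225 230.74 ]
```

View pics/top1.png

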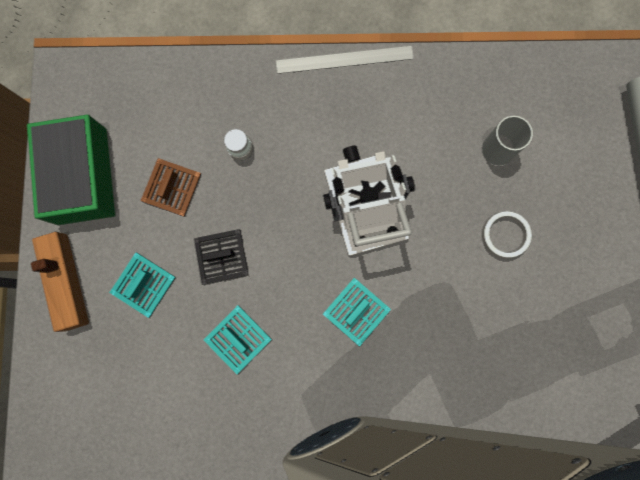

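View pics/side1.png

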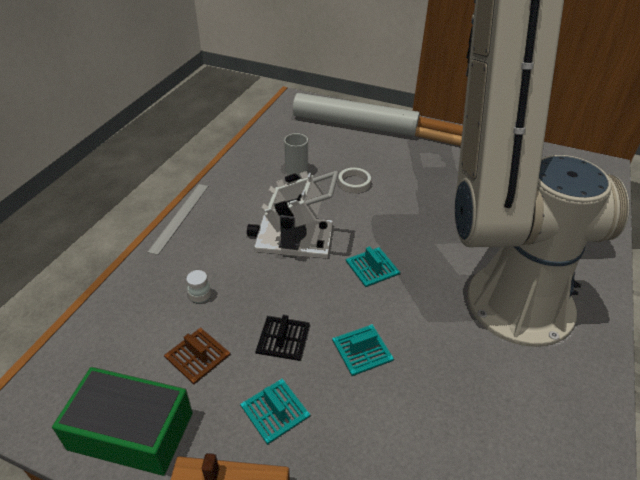

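The top view shows the black grille at (221,257). The turquoise look-alikes are at (143,285), (238,340) and (357,312), and a brown one is at (171,187). Only the black one fits the description. The extractor is at (368,205) with its handle toward the robot and raised, the jar at (237,143), the pipe at (512,135) and the tape at (507,235). I'll enlarge the extractor and the grille.

Run:
```python
from h import *
a=cv2.imread('pics/top1.png');b=cv2.imread('pics/side1.png')
c1=cv2.resize(a[140:290,310:430],(480,600),interpolation=cv2.INTER_CUBIC)
c2=cv2.resize(b[160:265,240:345],(320,320),interpolation=cv2.INTER_CUBIC)
c3=cv2.resize(a[220:295,183:263],(299,280),interpolation=cv2.INTER_CUBIC)
o=np.zeros((600,800,3),np.uint8);o[:,:480]=c1;o[:320,480:]=c2;o[320:,480:779]=c3
cv2.imwrite('pics/crop1.png',o)
```

```text
(no output)
```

View pics/crop1.png

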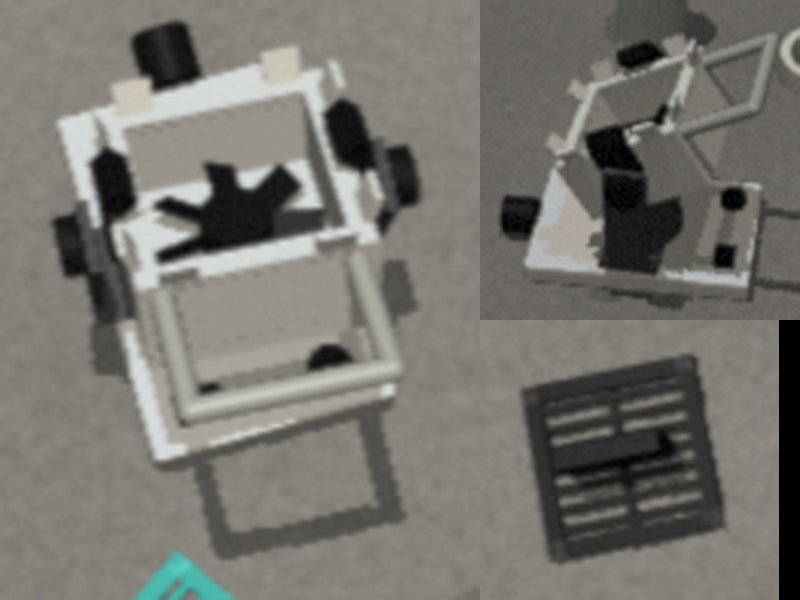

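Run:
```python
from h import *
from scipy.optimize import least_squares
np.set_printoptions(precision=3,suppress=True)
T=lambda x,y:(310+x/4,140+y/4); S=lambda x,y:(240+(x-480)/3.048,160+y/3.048); G=lambda x,y:(183+(x-480)/3.74,220+(y-320)/3.74)
hp=tri([('top1',T(187,411)),('side1',S(757,107))]);hm=tri([('top1',T(394,370)),('side1',S(771,40))]);print('handle ends',hp,hm,np.linalg.norm(hp-hm))
bl=np.array([atz('top1',T(*p),20) for p in[(155,457),(393,388),(62,120)]]);print('base',bl, np.linalg.norm(bl[0]-bl[1]),np.linalg.norm(bl[0]-bl[2]))
def f(p):
    x,y,w,s,t=p;o=[]
    B=lambda a,b:[x+a*np.cos(w)-b*np.sin(w),y+a*np.sin(w)+b*np.cos(w),20]
    for q,ab in zip([(155,457),(393,388),(62,120)],[(-95,65),(-95,-65),(95,65)]): o+=list(proj('top1',B(*ab))-T(*q))
    R=Ro.from_euler('ZY',[w+s,t]).as_matrix()  # tilt + raises handle
    for e,qt,qs in[(45,(187,411),(757,107)),(-45,(394,370),(771,40))]:
        X=R@[-120,e,15]+[x,y,125]; o+=list(proj('top1',X)-T(*qt))+list(proj('side1',X)-S(*qs))
    return np.array(o)
c=bl[1:].mean(0)
z=least_squares(f,[c[0],c[1],.26,0,.4]);print(z.x,z.fun)
def g(p):
    x,y,w=p
    return np.concatenate([proj('top1',[x+a*np.cos(w)-b*np.sin(w),y+a*np.sin(w)+b*np.cos(w),8])-G(*q) for q,a,b in zip([(525,388),(692,357),(722,527),(555,560)],[50,50,-50,-50],[50,-50,-50,50])])
c=atz('top1',(221,257),8);z=least_squares(g,[c[0],c[1],.2]);print('grille',z.x,z.fun)
for n,p,h in[('flux',(236,136),65),('pipe',(514,133),110),('tape',(507,235),25)]: print(n,atz('top1',p,h))
```

```text
handle ends [477.395  29.443 197.014] [498.027 -60.378 192.91 ] 92.25216617872368
base [[476.772  40.996  20.   ]
 [512.477 -81.768  20.   ]
 [655.255  89.364  20.   ]] 127.85040413523195 184.92166083861127
[584.529   4.23    0.274  -0.07    0.49 ] [-0.074  0.612  1.11   0.89  -1.473 -1.464  0.73  -0.008 -0.767  0.298
 -0.392 -0.177  0.917 -0.253]
grille [472.899 308.256   0.194] [-0.792  0.031  0.904 -0.807  1.053  0.185 -1.174  0.552]
flux [715.919 271.8    65.   ]
pipe [ 702.409 -277.007  110.   ]
tape [ 515.565 -281.93    25.   ]
```

```bash
cat >> h.py <<'E'
def plan(X,yaw):
    s=r.sense();R=rot(s);G=Ro.from_euler('xyz',[np.pi,0,yaw]).as_matrix()
    print('pos',np.round(s['eef_pos'],1),'rpy',np.round(Ro.from_matrix(R).as_euler('xyz'),3),'F',np.round(s['contact_force'],1),'open',round(s['opening'],3),'t',s['clock'])
    print('shift',np.round(R.T@(np.array(X,float)-s['eef_pos'])/10,2),'turn',np.round(np.degrees(Ro.from_matrix(R.T@G).as_rotvec()),2))
E
python3 - <<'E'
from h import *
plan([470,-15,330],.2)
d=r.grab_frame('wrist');print(np.round(d['mount'],2),d['fov_y'])
E
```

```text
pos [ 265.4 -565.4  230.6] rpy [-3.142e+00  1.000e-03 -1.132e+00] F [-0.3 -0.3  0.6] open 1.002 t 0.1
shift [-41.14 -41.91  -9.89] turn [-5.000e-02  6.000e-02 -7.632e+01]
[[   1.     -0.      0.     -1.94]
 [   0.      0.95    0.31  -79.65]
 [  -0.     -0.31    0.95 -142.04]
 [   0.      0.      0.      1.  ]] 70.57296994886768
```

Emit:
{"op": "apply_moves", "data": {"targets": [[[0,-41.1,-41.9,-9.9,0,0,-76.3],[0,-41.1,-41.9,-9.9,0,0,-76.3],[0,-41.1,-41.9,-9.9,0,0,-76.3],[0,-41.1,-41.9,-9.9,0,0,-76.3],[0,-41.1,-41.9,-9.9,0,0,-76.3],[0,-41.1,-41.9,-9.9,0,0,-76.3],[0,-41.1,-41.9,-9.9,0,0,-76.3],[0,-41.1,-41.9,-9.9,0,0,-76.3]]], "newtons": 20}}

```text
clock: 0.95
eef_pos: [403.1, -194.2, 298.1]
tcp_rot: [-3.141, 0.0, 0.074]
contact_force: [1.0, -0.7, -0.7]
opening: 0.502
```

Run:
```python
from h import *
plan([470,-15,330],.2)
```

```text
pos [ 403.1 -194.2  298.1] rpy [-3.141  0.     0.074] F [ 1.  -0.7 -0.7] open 0.502 t 0.95
shift [  7.99 -17.38  -3.18] turn [-0.05 -0.   -7.23]
```

Emit:
{"op": "apply_moves", "data": {"targets": [[[0,8.0,-17.4,-3.2,0,0,-7.2],[0,8.0,-17.4,-3.2,0,0,-7.2],[0,8.0,-17.4,-3.2,0,0,-7.2],[0,8.0,-17.4,-3.2,0,0,-7.2],[0,8.0,-17.4,-3.2,0,0,-7.2],[0,8.0,-17.4,-3.2,0,0,-7.2]]]}}

```text
clock: 1.55
eef_pos: [470.0, -13.9, 330.1]
tcp_rot: [-3.141, 0.0, 0.202]
contact_force: [-0.3, -0.7, -0.7]
opening: 0.501
```

Run:
```python
from h import *
plan([470,-15,330],.2)
grab('wrist','w1')
```

```text
pos [470.  -13.9 330.1] rpy [-3.141  0.     0.202] F [-0.3 -0.7 -0.7] open 0.501 t 1.55
shift [-0.03  0.11  0.01] turn [-0.03  0.02  0.13]
```

View pics/w1.png

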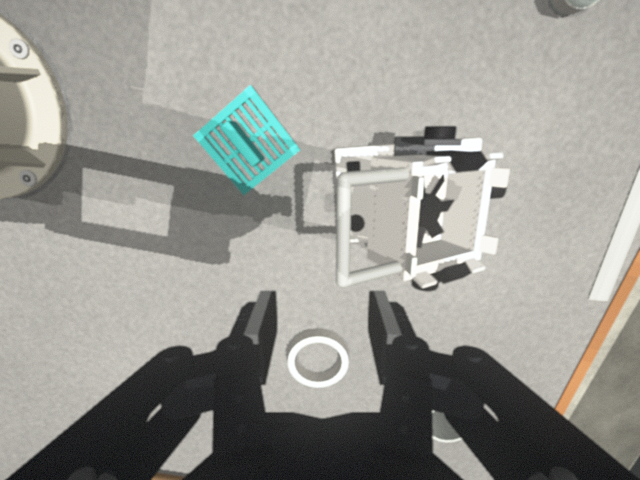

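Wrist view: the handle bar is vertical in the picture from (343,180) to (344,278). The base's upper edge runs from (337,152) to (480,141), about 0.07 rad off square with the bar. That agrees with swivel ≈ -0.07.

Run:
```python
from h import *
np.set_printoptions(precision=2,suppress=True)
x,y,w,s,t=[584.5,4.2,.274,-.07,.49]
R=Ro.from_euler('ZY',[w+s,t]).as_matrix()
for a in(45,0,-45):
  X=R@[-120,a,15]+[x,y,125];print('handle',X,proj('w1',X))
for a,b in[(-95,65),(95,65),(-95,-65),(95,-65)]:
  print('base',a,b,proj('w1',[x+a*np.cos(w)-b*np.sin(w),y+a*np.sin(w)+b*np.cos(w),20]))
a=cv2.imread('pics/w1.png')[120:300,290:520];cv2.imwrite('pics/w1c.png',cv2.resize(a,(766,600),interpolation=cv2.INTER_CUBIC))
```

```text
handle [478.61  28.25 194.71] [344.87 181.34]
handle [487.73 -15.82 194.71] [343.85 233.9 ]
handle [496.85 -59.89 194.71] [342.93 281.58]
base -95 65 [336.09 150.18]
base 95 65 [484.23 139.22]
base -95 -65 [341.49 244.77]
base 95 -65 [476.96 235.6 ]
```

View pics/w1c.png

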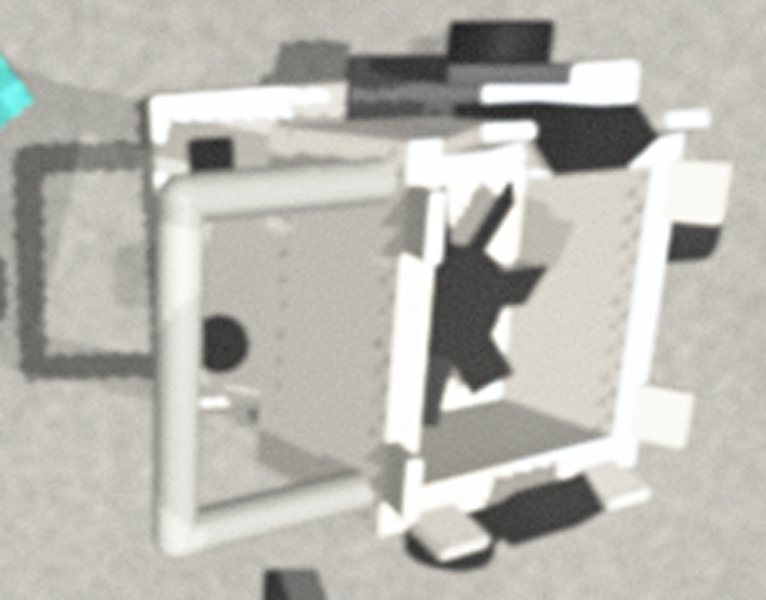

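The fitted model lands within 2 px. I'll go over the bar, then down, and grip gently.

Run:
```python
from h import *
plan([487.7,-15.8,176],.204)
```

```text
pos [469.7 -14.8 329.9] rpy [-3.141e+00  1.000e-03  2.010e-01] F [-1.1 -0.5 -0.9] open 0.496 t 1.6
shift [ 1.76  0.46 15.39] turn [-0.03  0.05 -0.19]
```

Emit:
{"op": "apply_moves", "data": {"targets": [[[0,1.8,0.5,0,0,0,-0.2],[0,1.8,0.5,4,0,0,-0.2],[0,1.8,0.5,8,0,0,-0.2],[0,1.8,0.5,12,0,0,-0.2],[0,1.8,0.5,15.4,0,0,-0.2],[0,1.8,0.5,15.4,0,0,-0.2],[-1,1.8,0.5,15.4,0,0,-0.2],[-1,1.8,0.5,15.4,0,0,-0.2]]], "newtons": 25}}

```text
clock: 2.4
eef_pos: [489.3, -16.8, 177.7]
tcp_rot: [3.141, -0.002, 0.203]
contact_force: [0.8, 0.7, 0.2]
opening: 0.165
```

Run:
```python
from h import *
plan([487.7,-15.8,176],.204)
```

```text
pos [489.3 -16.8 177.7] rpy [ 3.141e+00 -2.000e-03  2.030e-01] F [0.8 0.7 0.2] open 0.165 t 2.4
shift [-0.13 -0.13  0.17] turn [ 0.01 -0.09 -0.05]
```

Run:
```python
from h import *
plan([487.7,-15.8,176],.204)
s0=r.sense();R0=rot(s0);x,y,w=584.5,4.2,.274
for k in np.linspace(1/8,1,8):
    s,t=-.07*(1-k),.49*(1-k)
    X=Ro.from_euler('ZY',[w+s,t]).as_matrix()@[-120,0,15]+[x,y,125-19]
    G=Ro.from_euler('xyz',[np.pi,0,w+s]).as_matrix()
    print(np.round(X),np.round(R0.T@(X-s0['eef_pos'])/10,2),np.round(np.degrees(Ro.from_matrix(R0.T@G).as_rotvec()),2))
```

```text
pos [489.3 -16.8 177.7] rpy [ 3.141e+00 -2.000e-03  2.030e-01] F [0.8 0.7 0.2] open 0.165 t 2.4
shift [-0.13 -0.13  0.17] turn [ 0.01 -0.09 -0.05]
[484. -18. 170.] [-0.54 -0.04  0.81] [ 0.01 -0.09 -0.55]
[481. -19. 163.] [-0.91  0.06  1.46] [ 0.01 -0.09 -1.06]
[478. -21. 156.] [-1.24  0.16  2.12] [ 0.01 -0.09 -1.56]
[475. -22. 150.] [-1.52  0.27  2.8 ] [ 0.01 -0.09 -2.06]
[473. -24. 143.] [-1.77  0.38  3.5 ] [ 0.01 -0.09 -2.56]
[471. -26. 136.] [-1.97  0.49  4.21] [ 0.01 -0.09 -3.06]
[470. -27. 128.] [-2.12  0.6   4.93] [ 0.01 -0.09 -3.56]
[469. -28. 121.] [-2.23  0.72  5.66] [ 0.01 -0.09 -4.06]
```

Emit:
{"op": "apply_moves", "data": {"targets": [[[-1,0,0,0,0,0,0],[-1,0,0,0,0,0,0],[-1,-0.5,0,0.8,0,0,-0.5],[-1,-0.9,0.1,1.5,0,0,-1.1],[-1,-1.2,0.2,2.1,0,0,-1.6],[-1,-1.5,0.3,2.8,0,0,-2.1],[-1,-1.8,0.4,3.5,0,0,-2.6],[-1,-2.0,0.5,4.2,0,0,-3.1]]], "newtons": 40}}

```text
clock: 3.2
eef_pos: [471.5, -25.6, 136.8]
tcp_rot: [3.141, -0.004, 0.257]
contact_force: [-4.1, 2.2, 7.8]
opening: 0.124
```

Run:
```python
from h import *
plan([469,-28,121],.274)
```

```text
pos [471.5 -25.6 136.8] rpy [ 3.141 -0.004  0.257] F [-4.1  2.2  7.8] open 0.124 t 3.2
shift [-0.3   0.17  1.58] turn [ 0.04 -0.22 -0.95]
```

Emit:
{"op": "apply_moves", "data": {"targets": [[[-1,-0.2,0.1,0.8,0,0,-0.5],[-1,-0.3,0.2,1.6,0,0,-0.9],[-1,-0.3,0.2,1.6,0,0,-0.9],[-1,-0.3,0.2,1.6,0,0,-0.9],[-1,-0.3,0.2,1.6,0,0,-0.9]]]}}

```text
clock: 3.7
eef_pos: [468.9, -28.3, 121.1]
tcp_rot: [3.141, -0.003, 0.273]
contact_force: [-4.1, -0.3, -1.0]
opening: 0.122
```

Run:
```python
from h import *
plan([469,-28,121],.274)
grab('side','side2'); grab('wrist','w2'); grab('top','top2')
a=cv2.imread('pics/side2.png')[150:270,220:380];b=cv2.imread('pics/top2.png')[140:290,300:450]
o=np.zeros((600,800,3),np.uint8);o[:300,:400]=cv2.resize(a,(400,300),interpolation=cv2.INTER_CUBIC);o[:400,400:]=cv2.resize(b,(400,400),interpolation=cv2.INTER_CUBIC);o[300:,:400]=cv2.resize(cv2.imread('pics/w2.png')[180:480],(400,188+112))
cv2.imwrite('pics/c2.png',o)
```

```text
pos [468.9 -28.3 121.1] rpy [ 3.141e+00 -3.000e-03  2.730e-01] F [-4.1 -0.3 -1. ] open 0.122 t 3.7
shift [ 0.02 -0.02  0.01] turn [ 0.04 -0.2  -0.05]
```

View pics/c2.png

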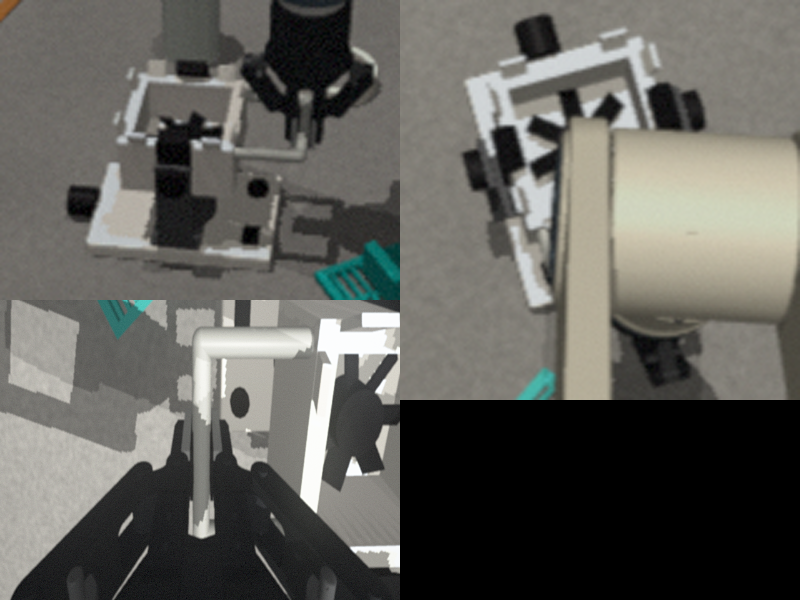

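The side crop shows the head level with the arms horizontal, the bar still in the jaws. I'll release, rise and measure.

Emit:
{"op": "apply_moves", "data": {"targets": [[[0,0,0,0,0,0,0],[0,0,0,0,0,0,0],[0,0,0,0,0,0,0],[0,0,0,-4,0,0,0],[0,0,0,-9,0,0,0],[0,0,0,-14,0,0,0],[0,0,0,-19,0,0,0],[0,0,0,-21,0,0,0]]]}}

```text
clock: 4.65
eef_pos: [470.2, -28.5, 336.4]
tcp_rot: [3.138, -0.011, 0.273]
contact_force: [0.9, 1.1, -0.7]
opening: 0.504
```

Emit:
{"op": "apply_moves", "data": {"targets": [[[0,3,0,-2,0,0,0],[0,3,0,-2,0,0,0]]]}}

```text
clock: 4.85
eef_pos: [502.9, -20.0, 360.7]
tcp_rot: [3.136, -0.019, 0.274]
contact_force: [0.1, -0.5, -0.5]
opening: 0.501
```

Run:
```python
from h import *
np.set_printoptions(precision=1,suppress=True)
plan([473,308,200],.194)
grab('wrist','w3');grab('side','side3')
x,y,w,s,t=[584.5,4.2,.274,0,0]
R=Ro.from_euler('ZY',[w+s,t]).as_matrix()
P={'hp':R@[-120,45,15]+[x,y,125],'hm':R@[-120,-45,15]+[x,y,125]}
for a,b in[(-1,1),(-1,-1),(1,1),(1,-1)]:
  P[f'rim{a}{b}']=R@[56*a,56*b,25]+[x,y,125]
  P[f'base{a}{b}']=R@[95*a,65*b,20]+[x,y,0]
def ov(f,x0,y0,w,h,k):
  a=cv2.resize(cv2.imread(f'pics/{f}.png')[y0:y0+h,x0:x0+w],None,fx=k,fy=k,interpolation=cv2.INTER_CUBIC)
  for n,X in P.items():
    p=proj(f,X); q=((p-[x0,y0]+.5)*k).astype(int);cv2.circle(a,tuple(map(int,q)),3,(0,0,255),1);cv2.circle(a,tuple(map(int,q)),0,(0,0,255),1)
    print(f,n,p)
  return a
o=np.zeros((600,800,3),np.uint8)
a=ov('w3',270,120,270,240,2.2);o[:a.shape[0],:a.shape[1]]=a[:600,:800]
b=ov('side3',240,160,90,100,2.2);o[:b.shape[0],600:600+b.shape[1]]=b[:600,:200]
cv2.imwrite('pics/c3.png',o)
```

```text
pos [502.9 -20.  360.7] rpy [ 3.1 -0.   0.3] F [ 0.1 -0.5 -0.5] open 0.501 t 4.85
shift [  5.7 -32.5  16. ] turn [ 0.3 -1.1  4.6]
w3 hp [286.1 161.3]
w3 hm [288.8 242.5]
w3 rim-11 [348.4 151. ]
w3 base-11 [311.1 137. ]
w3 rim-1-1 [345.9 254.4]
w3 base-1-1 [312.  228.3]
w3 rim11 [458.4 150.8]
w3 base11 [449.5 136.8]
w3 rim1-1 [445.6 253.6]
w3 base1-1 [439.1 227.5]
side3 hp [340.  212.2]
side3 hm [343.1 189.3]
side3 rim-11 [313.  209.7]
side3 base-11 [327.6 252.6]
side3 rim-1-1 [318.5 181.5]
side3 base-1-1 [332.6 219. ]
side3 rim11 [266.8 205.8]
side3 base11 [253.8 245.8]
side3 rim1-1 [275.  177.9]
side3 base1-1 [263.4 213. ]
```

View pics/c3.png

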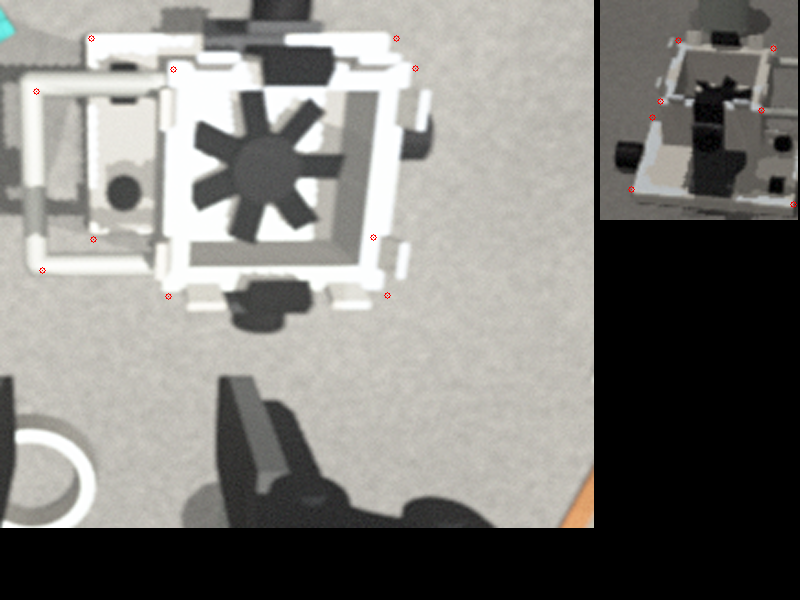

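The overlay sits about 2–3 px off everywhere, which looks like a calibration shift. Head and base are parallel to within about 0.01 rad, and both the handle length and the rim size match a level head. Now to the grille.

Emit:
{"op": "apply_moves", "data": {"targets": [[[0.2,5.7,-32.5,14,0,-1.1,4.6],[0.2,5.7,-32.5,14,0,-1.1,4.6],[0.2,5.7,-32.5,14,0,-1.1,4.6],[0.2,5.7,-32.5,14,0,-1.1,4.6],[0.2,5.7,-32.5,14,0,-1.1,4.6],[0.2,5.7,-32.5,14,0,-1.1,4.6],[0.2,5.7,-32.5,14,0,-1.1,4.6],[0.2,5.7,-32.5,14,0,-1.1,4.6]]]}}

```text
clock: 5.75
eef_pos: [464.8, 310.3, 212.5]
tcp_rot: [3.137, 0.013, 0.196]
contact_force: [-0.1, -0.2, -0.3]
opening: 0.6
```

Emit:
{"op": "apply_moves", "data": {"targets": [[[0.2,0,0,0,0,0,0],[0.2,0,0,0,0,0,0]]]}}

```text
clock: 5.95
eef_pos: [463.8, 309.1, 211.5]
tcp_rot: [3.136, 0.015, 0.197]
contact_force: [0.4, -0.6, 0.2]
opening: 0.598
```

Run:
```python
from h import *
np.set_printoptions(precision=1,suppress=True)
plan([473,308,13],.194)
grab('wrist','w4')
w=.194;R=Ro.from_euler('z',w).as_matrix()
a=cv2.imread('pics/w4.png')
for X in[(50,50,8),(50,-50,8),(-50,-50,8),(-50,50,8),(7,30,48),(-7,30,48),(7,-30,48),(-7,-30,48)]:
  p=proj('w4',R@X+[473,308,0]);print(X,p);cv2.circle(a,tuple(map(int,p.round())),3,(0,0,255),1)
cv2.imwrite('pics/c4.png',a)
```

```text
pos [463.8 309.1 211.5] rpy [3.1 0.  0.2] F [ 0.4 -0.6  0.2] open 0.598 t 5.95
shift [ 1.2  0.2 19.8] turn [0.3 0.9 0.2]
(50, 50, 8) [386.  162.2]
(50, -50, 8) [380.2 255.7]
(-50, -50, 8) [288.6 255. ]
(-50, 50, 8) [285.8 161.8]
(7, 30, 48) [344.2 189.3]
(-7, 30, 48) [328.7 189.2]
(7, -30, 48) [342.8 251.3]
(-7, -30, 48) [328.2 251.2]
```

View pics/c4.png

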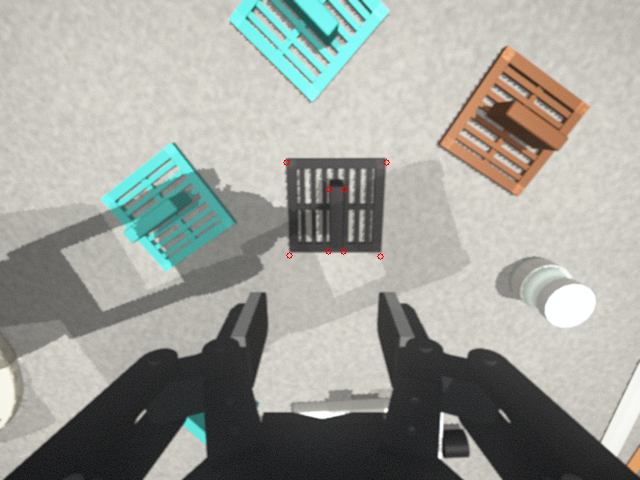

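The only black grille, at about (337,205), is right below, with the predicted corners within 4 px (about +3 mm in y). The brown and turquoise ones stay clear of the fingers. Descending to grip the pull.

Emit:
{"op": "apply_moves", "data": {"targets": [[[0.2,1.0,-0.1,4,0.3,0.9,0.2],[0.2,1.0,-0.1,8,0.3,0.9,0.2],[0.2,1.0,-0.1,12,0.3,0.9,0.2],[0.2,1.0,-0.1,15,0.3,0.9,0.2],[0.2,1.0,-0.1,17,0.3,0.9,0.2],[0.2,1.0,-0.1,17,0.3,0.9,0.2]]]}}

```text
clock: 6.6
eef_pos: [470.9, 308.1, 40.3]
tcp_rot: [3.14, 0.002, 0.191]
contact_force: [-0.5, -0.9, 0.1]
opening: 0.599
```

Run:
```python
from h import *
plan([473.5,311,14],.198)
```

```text
pos [470.9 308.1  40.3] rpy [3.14e+00 2.00e-03 1.91e-01] F [-0.5 -0.9  0.1] open 0.599 t 6.6
shift [ 0.31 -0.24  2.63] turn [ 0.1   0.1  -0.41]
```

Emit:
{"op": "apply_moves", "data": {"targets": [[[0.2,0.3,-0.2,1.5,0.1,0.1,-0.4],[0.2,0.3,-0.2,2.6,0.1,0.1,-0.4],[0.2,0.3,-0.2,2.6,0.1,0.1,-0.4],[-1,0.3,-0.2,2.6,0.1,0.1,-0.4],[-1,0.3,-0.2,2.6,0.1,0.1,-0.4],[-1,0.3,-0.2,2.6,0.1,0.1,-0.4],[-1,0.3,-0.2,2.6,0.1,0.1,-0.4],[-1,0.3,-0.2,2.6,0.1,0.1,-0.4]]], "newtons": 60}}

```text
clock: 7.4
eef_pos: [473.9, 310.9, 15.0]
tcp_rot: [-3.141, -0.001, 0.198]
contact_force: [-0.3, -0.9, 6.5]
opening: 0.156
```

Run:
```python
from h import *
plan([500,200,320],.274)
```

```text
pos [473.9 310.9  15. ] rpy [-3.141e+00 -1.000e-03  1.980e-01] F [-0.3 -0.9  6.5] open 0.156 t 7.4
shift [  0.41  11.38 -30.5 ] turn [-0.03 -0.06 -4.36]
```

Emit:
{"op": "apply_moves", "data": {"targets": [[[-1,0,0,-4,0,0,0],[-1,0,0,-8,0,0,0],[-1,0,0,-13,0,0,0],[-1,0,0,-18,0,0,0],[-1,0,0,-22,0,0,0],[-1,0,0,-25,0,0,0],[-1,0,0,-25,0,0,0]]]}}

```text
clock: 8.1
eef_pos: [475.5, 312.0, 269.9]
tcp_rot: [-3.138, -0.008, 0.198]
contact_force: [-0.2, 0.7, -1.1]
opening: 0.157
```

Run:
```python
from h import *
plan([582,7,230],.274)
```

```text
pos [475.5 312.  269.9] rpy [-3.138 -0.008  0.198] F [-0.2  0.7 -1.1] open 0.157 t 8.1
shift [ 4.41 32.02  3.92] turn [-0.18 -0.49 -4.36]
```

Run:
```python
from h import *
plan([435,-37,300],.274)
```

```text
pos [475.5 312.  269.9] rpy [-3.138 -0.008  0.198] F [-0.2  0.7 -1.1] open 0.157 t 8.1
shift [-10.8   33.42  -3.22] turn [-0.18 -0.49 -4.36]
```

Emit:
{"op": "apply_moves", "data": {"targets": [[[-1,-10.8,33.4,-3.2,-0.2,-0.5,-4.4],[-1,-10.8,33.4,-3.2,-0.2,-0.5,-4.4],[-1,-10.8,33.4,-3.2,-0.2,-0.5,-4.4],[-1,-10.8,33.4,-3.2,-0.2,-0.5,-4.4],[-1,-10.8,33.4,-3.2,-0.2,-0.5,-4.4],[-1,-10.8,33.4,-3.2,-0.2,-0.5,-4.4],[-1,-10.8,33.4,-3.2,-0.2,-0.5,-4.4],[-1,-10.8,33.4,-3.2,-0.2,-0.5,-4.4]]]}}

```text
clock: 8.9
eef_pos: [433.9, -41.7, 299.6]
tcp_rot: [3.14, 0.001, 0.269]
contact_force: [-0.4, -0.4, -0.6]
opening: 0.148
```

Emit:
{"op": "apply_moves", "data": {"targets": [[[-1,0,0,0,0,0,0],[-1,0,0,0,0,0,0],[-1,0,0,0,0,0,0]]]}}

```text
clock: 9.2
eef_pos: [433.8, -40.6, 299.1]
tcp_rot: [3.14, 0.002, 0.271]
contact_force: [-0.2, 0.4, -0.6]
opening: 0.156
```

Run:
```python
from h import *
np.set_printoptions(precision=1,suppress=True)
plan([435,-37,300],.274)
grab('wrist','w5'); print(r.sense()['qvel'])
s=r.sense();R=rot(s);P={}
for a,b in[(-1,1),(-1,-1),(1,1),(1,-1)]:
  P['g%d%d'%(a,b)]=R@[50*a,50*b,15-8]+s['eef_pos']
  Q=Ro.from_euler('z',.274).as_matrix();P['r%d%d'%(a,b)]=Q@[56*a,56*b,150]+[584.5,4.2,0];P['b%d%d'%(a,b)]=Q@[95*a,65*b,20]+[584.5,4.2,0]
a=cv2.imread('pics/w5.png')
for n,X in P.items():
  p=proj('w5',X);print(n,p);cv2.circle(a,tuple(map(int,p.round())),2,(0,0,255),1)
cv2.imwrite('pics/c5.png',cv2.resize(a[90:450,180:640],(766,600),interpolation=cv2.INTER_CUBIC))
```

```text
pos [433.8 -40.6 299.1] rpy [3.1 0.  0.3] F [-0.2  0.4 -0.6] open 0.156 t 9.2
shift [ 0.2 -0.3 -0.1] turn [ 0.1  0.1 -0.2]
[ 0.  0. -0. -0.  0. -0.]
g-11 [232.8 384.6]
r-11 [445.2 155.7]
b-11 [375.9 138.8]
g-1-1 [214.1 202.7]
r-1-1 [431.9 277.8]
b-1-1 [371.2 241.9]
g11 [418.  384.5]
r11 [579.4 155.3]
b11 [535.6 138.2]
g1-1 [437.8 202.5]
r1-1 [551.1 277.6]
b1-1 [516.1 241.5]
```

View pics/c5.png

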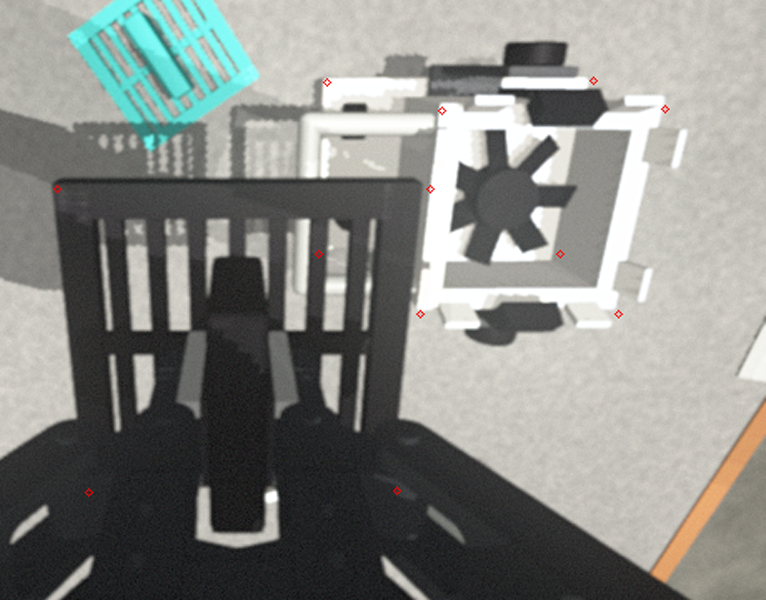

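Run:
```python
from h import *
np.set_printoptions(precision=1,suppress=True)
a=cv2.imread('pics/w5.png');x0,y0,k=415,135,4
c=cv2.resize(a[y0:y0+150,x0:x0+190],None,fx=k,fy=k,interpolation=cv2.INTER_CUBIC)
Q=Ro.from_euler('z',.274).as_matrix()
for h,col in((56,(0,0,255)),(44,(255,0,0))):
  pts=[]
  for u,v in[(-1,1),(1,1),(1,-1),(-1,-1)]:
    pts.append(((proj('w5',Q@[h*u,h*v,150]+[584.5,4.2,0])-[x0,y0]+.5)*k).round().astype(int))
  print(pts);cv2.polylines(c,[np.array(pts)],True,col,1)
cv2.imwrite('pics/c6.png',c)
```

```text
[array([123,  85]), array([660,  83]), array([547, 572]), array([ 70, 573])]
[array([173, 143]), array([589, 141]), array([506, 525]), array([126, 526])]
```

View pics/c6.png

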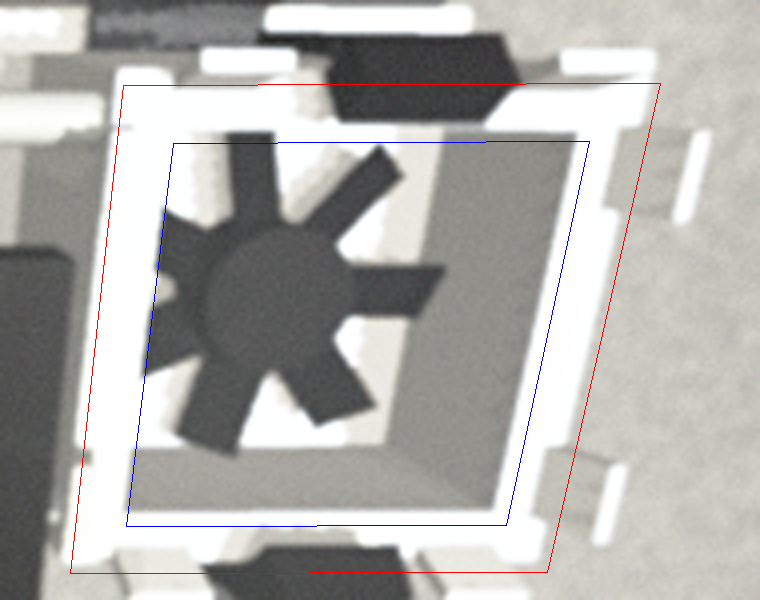

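The rim in the picture sits about (-2.0, -2.9) px from the model, and the held plate about (-2, -2) px at half the depth. So the mouth is about (-0.7, -1.9) mm from the model in tool axes. The aim point is (583.3, 5.8).

Run:
```python
from h import *
plan([583.3,5.8,215],.274)
```

```text
pos [433.9 -40.5 299.2] rpy [3.14e+00 2.00e-03 2.71e-01] F [-0.2 -0.3  0.1] open 0.155 t 9.25
shift [15.65 -0.47  8.39] turn [ 0.09  0.1  -0.15]
```

Emit:
{"op": "apply_moves", "data": {"targets": [[[-1,5,-0.2,0,0.1,0.1,-0.2],[-1,10,-0.5,0,0.1,0.1,-0.2],[-1,15.6,-0.5,1,0.1,0.1,-0.2],[-1,15.6,-0.5,3,0.1,0.1,-0.2],[-1,15.6,-0.5,6,0.1,0.1,-0.2],[-1,15.6,-0.5,8.4,0.1,0.1,-0.2],[-1,15.6,-0.5,8.4,0.1,0.1,-0.2],[-1,15.6,-0.5,8.4,0.1,0.1,-0.2]]], "newtons": 90}}

```text
clock: 10.05
eef_pos: [582.7, 7.0, 215.0]
tcp_rot: [-3.141, 0.001, 0.276]
contact_force: [0.5, 0.2, -0.5]
opening: 0.148
```

Run:
```python
from h import *
plan([583.3,5.8,186],.274)
```

```text
pos [582.7   7.  215. ] rpy [-3.141e+00  1.000e-03  2.760e-01] F [ 0.5  0.2 -0.5] open 0.148 t 10.05
shift [0.03 0.13 2.9 ] turn [-0.03  0.04  0.14]
```

Emit:
{"op": "apply_moves", "data": {"targets": [[[-1,0,0.1,1.5,0,0,0.1],[-1,0,0.1,2.5,0,0,0.1],[-1,0,0.1,3.0,0,0,0.1],[-1,0,0.1,3.3,0,0,0.1],[-1,0,0.1,3.3,0,0,0.1]]]}}

```text
clock: 10.55
eef_pos: [583.0, 5.8, 181.9]
tcp_rot: [-3.141, 0.001, 0.274]
contact_force: [0.4, 0.2, -0.6]
opening: 0.154
```

Run:
```python
from h import *
plan([583.3,5.8,178],.274); print(r.sense()['wrist_torque']); grab('side','side4'); grab('wrist','w6')
a=cv2.imread('pics/side4.png')[140:270,210:380];b=cv2.imread('pics/w6.png')[100:420,160:480]
o=np.zeros((600,800,3),np.uint8);o[:306,:400]=cv2.resize(a,(400,306),interpolation=cv2.INTER_CUBIC);o[:400,400:]=cv2.resize(b,(400,400));cv2.imwrite('pics/c7.png',o)
```

```text
pos [583.    5.8 181.9] rpy [-3.141e+00  1.000e-03  2.740e-01] F [ 0.4  0.2 -0.6] open 0.154 t 10.55
shift [0.03 0.01 0.39] turn [-0.02  0.05  0.03]
[-0.03331979 -0.05183596 -0.0227256 ]
```

View pics/c7.png

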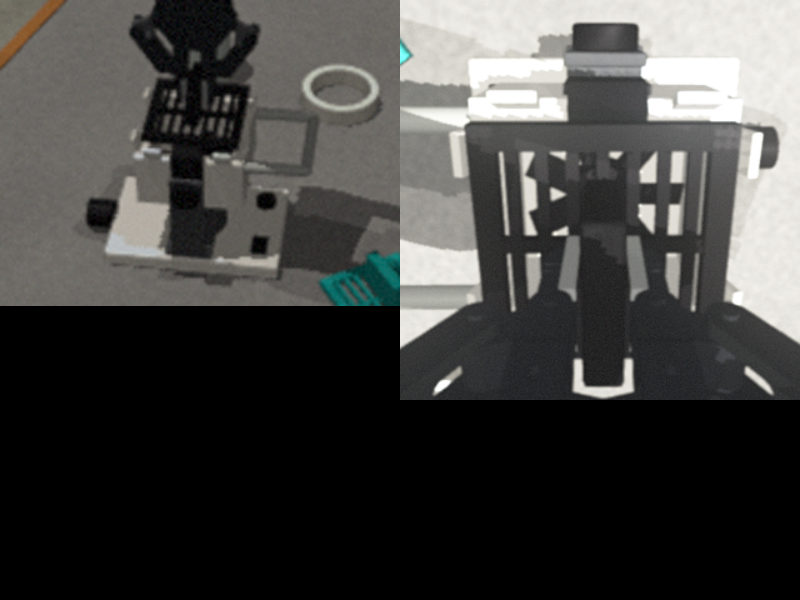

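The wrist view shows the plate between the -x tab (right edge about 467) and the +x tab (left edge about 750), with the plate edges at 470 and 737. It needs about +1.5 mm in tool x. The side view shows it level over the mouth. Correcting and easing in.

Emit:
{"op": "apply_moves", "data": {"targets": [[[-1,0.15,0,0,0,0,0],[-1,0.15,0,0.2,0,0,0],[-1,0.15,0,0.3,0,0,0],[-1,0.15,0,0.4,0,0,0],[-1,0.15,0,0.4,0,0,0]]]}}

```text
clock: 11.15
eef_pos: [585.3, 6.3, 179.0]
tcp_rot: [3.142, -0.001, 0.274]
contact_force: [0.4, -0.1, 4.6]
opening: 0.15
```

Run:
```python
from h import *
plan([584,6,172],.274); print(r.sense()['wrist_torque'])
```

```text
pos [585.3   6.3 179. ] rpy [ 3.142e+00 -1.000e-03  2.740e-01] F [ 0.4 -0.1  4.6] open 0.15 t 11.15
shift [-0.13 -0.01  0.7 ] turn [ 0.   -0.07  0.02]
[-0.01592313 -0.02931386 -0.00590604]
```

Emit:
{"op": "apply_moves", "data": {"targets": [[[-1,0,0,0.2,0,0,0],[-1,0,0,0.4,0,0,0],[-1,0,0,0.5,0,0,0],[-1,0,0,0.5,0,0,0]]]}}

```text
clock: 11.55
eef_pos: [585.2, 6.3, 173.6]
tcp_rot: [-3.142, -0.001, 0.274]
contact_force: [1.7, -0.3, -1.0]
opening: 0.151
```

Run:
```python
from h import *
plan([584,6,166],.274); print(r.sense()['wrist_torque'])
```

```text
pos [585.2   6.3 173.6] rpy [-3.142e+00 -1.000e-03  2.740e-01] F [ 1.7 -0.3 -1. ] open 0.151 t 11.55
shift [-0.13 -0.    0.76] turn [-0.   -0.06  0.02]
[-0.05982068 -0.25155086 -0.12418671]
```

Emit:
{"op": "apply_moves", "data": {"targets": [[[-1,0,0,0.2,0,0,0],[-1,0,0,0.4,0,0,0],[-1,0,0,0.6,0,0,0],[-1,0,0,0.8,0,0,0],[-1,0,0,0.9,0,0,0],[-1,0,0,0.9,0,0,0]]]}}

```text
clock: 12.15
eef_pos: [584.4, 6.2, 165.1]
tcp_rot: [-3.141, 0.001, 0.274]
contact_force: [-3.7, -0.7, 8.1]
opening: 0.148
```

Run:
```python
from h import *
plan([584,6,166],.274); print(r.sense()['wrist_torque'])
```

```text
pos [584.4   6.2 165.1] rpy [-3.141e+00  1.000e-03  2.740e-01] F [-3.7 -0.7  8.1] open 0.148 t 12.15
shift [-0.05  0.01 -0.09] turn [-0.02  0.04  0.02]
[-0.23453147  1.21656666  0.02853272]
```

Home height reached (165.1 against 165 expected) with 8 N. I'll ease the sideways load and press a little more.

Emit:
{"op": "apply_moves", "data": {"targets": [[[-1,-0.1,0,0.15,0,0,0],[-1,-0.1,0,0.2,0,0,0],[-1,-0.1,0,0.2,0,0,0],[-1,-0.1,0,0.2,0,0,0]]]}}

```text
clock: 12.55
eef_pos: [584.2, 6.1, 165.0]
tcp_rot: [-3.141, -0.001, 0.274]
contact_force: [-3.0, 0.3, 14.7]
opening: 0.147
```

Run:
```python
from h import *
plan([584,6,166],.274); print(r.sense()['wrist_torque'])
```

```text
pos [584.2   6.1 165. ] rpy [-3.141e+00 -1.000e-03  2.740e-01] F [-3.   0.3 14.7] open 0.147 t 12.55
shift [-0.02  0.01 -0.1 ] turn [-0.01 -0.06  0.02]
[ 0.02222968  1.02350556 -0.06002809]
```

Emit:
{"op": "apply_moves", "data": {"targets": [[[-1,-0.1,0,0.15,0,0,0],[-1,-0.1,0,0.15,0,0,0],[-1,-0.1,0,0.15,0,0,0],[-1,-0.1,0,0.15,0,0,0],[-1,-0.1,0,0.15,0,0,0],[-1,-0.1,0,0.15,0,0,0]]]}}

```text
clock: 13.15
eef_pos: [584.1, 6.1, 165.0]
tcp_rot: [3.142, -0.003, 0.274]
contact_force: [-0.5, 0.7, 11.6]
opening: 0.158
```

Run:
```python
from h import *
for i in range(3): plan([584,6,166],.274); grab('side','side5')
grab('wrist','w7')
a=cv2.imread('pics/side5.png')[150:260,230:370];b=cv2.imread('pics/w7.png')[100:420,160:480]
o=np.zeros((600,800,3),np.uint8);o[:314,:400]=cv2.resize(a,(400,314),interpolation=cv2.INTER_CUBIC);o[:400,400:]=cv2.resize(b,(400,400));cv2.imwrite('pics/c8.png',o)
```

```text
pos [584.1   6.1 165. ] rpy [ 3.142e+00 -3.000e-03  2.740e-01] F [-0.5  0.7 11.6] open 0.158 t 13.15
shift [-0.02  0.01 -0.1 ] turn [ 0.   -0.18  0.02]
pos [584.1   6.1 165. ] rpy [ 3.141e+00 -3.000e-03  2.740e-01] F [-1.1  0.9 11.5] open 0.149 t 13.2
shift [-0.01  0.01 -0.1 ] turn [ 0.01 -0.17  0.02]
pos [584.1   6.1 165. ] rpy [ 3.141e+00 -3.000e-03  2.740e-01] F [-1.3  0.5 12. ] open 0.153 t 13.25
shift [-0.02  0.01 -0.1 ] turn [ 0.01 -0.18  0.02]
```

View pics/c8.png

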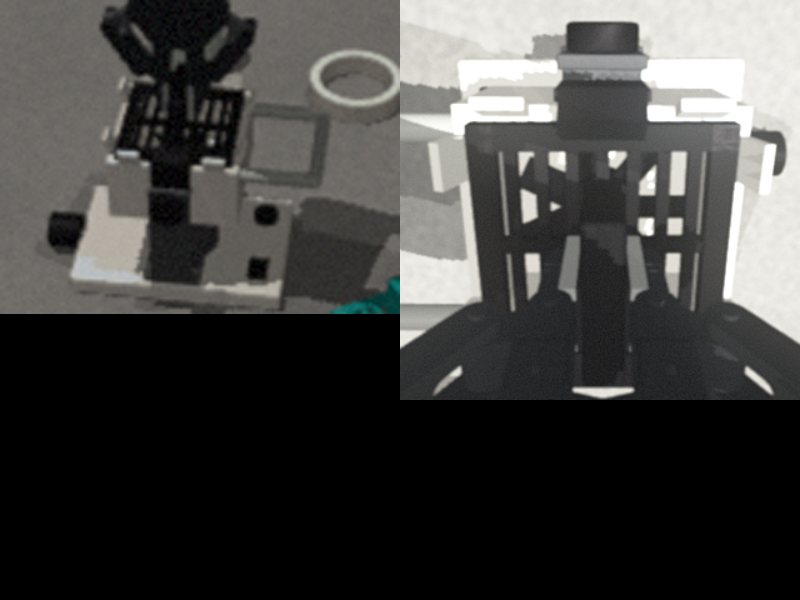

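The +y clip's nose (about x 555–645, y 85–135) now reaches over the plate's edge, and the plate sits inside the tabs on the rim. The push holds steady at about 11.7 N, so I'm handing in.

Run:
```python
from h import *
r.sign_off(); s=r.sense(); print(s['clock'],s['eef_pos'],s['contact_force'],s['opening'])
```

```text
the job is handed in; nothing more can be done
the job is handed in; nothing more can be done
```

The grille is seated in the extractor's mouth, and I handed the job in at about 13.3 s of the 67 s with the arm still gripping it and pushing down. `sign_off` reports no verdict.

**Head:** I gripped the handle bar and moved the head from swivel about -0.07 and tilt about 0.49 rad to square and level. Afterwards the wrist view showed head and base parallel to about 0.01 rad. I judged tilt from the side and wrist views, good to about 0.02–0.03 rad.

**Grille:** I took the black grille by its pull and pressed it in. I felt the clips at about 15 mm above the seat, then the push fell to about zero.

**Last checks:**
- **Height:** the fingers stopped at 165.0 mm, as expected for fully home. More push no longer moved them down.
- **Push:** it held steady at about 11.5–12 N, with about 1 N sideways.
- **Clips:** the wrist picture shows the +y clip's nose over the plate. The -y clip was hidden behind the gripper, so I never saw it; the force drop and final height suggest it snapped too.

**Disagreements:** the fixed cameras and the wrist camera differed by about 2–3 mm. I corrected from the close wrist view before inserting the grille.

The arm did not touch the tape roll, pipe or jar; I took no separate measurement of them at the end.

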